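# Inspect a tube fitting with a hand loupe at the focal height

## Task

Draw the hand loupe by its handle out from under the blue dust hood of its holder, then hold it level with the middle of its lens straight above the white T-shaped tube fitting on the inspection stage, at the height that the red pointer on the stage's post marks. Finish while still holding it there, still and in the air; do not touch the fitting, stage, post or pointer with the loupe, and leave the fitting and the vial, beaker, petri dish and tape roll where they are.

Things in the scene. Friction and masses are not known exactly. Their poses are not given: they have to be found in the camera images.
- loupe: Hand loupe, about 0.12 kg: clear lens in a black ring (70 mm across, 12 mm thick), handle along its own -x. Origin: centre of the ring's underside; z up when level. Starts level in the holder, ring under the hood. Handle: 9 mm round steel neck to 60 mm from the lens axis, black flat-sided grip from 60 to 165 mm with two orange bands, then a 7 mm steel cap. It balances about 100 mm from the lens axis.
- loupe_lens (a point): Middle of the loupe's lens, 6 mm above the ring's underside; this point must come to the pointer's height, above the fitting. Axes as the loupe's.
- loupe_grip (a point): Middle of the loupe's grip, 105 mm along the loupe's -x from the lens middle and level with it: the place to pinch from above, across its 14 mm width (the loupe's y). The grip is 22 mm high (z), 11 mm above and below this point; parked, its underside is 15 mm above the worktop.
- holder: Fixed grey loupe holder with blue hood. Origin on the worktop, within 5 mm (along x) of under the parked lens middle. Its x points into the hood; the parked loupe's axes are parallel (0.02 rad), so it is drawn out along -x, 45 to 65 mm. Ring rests on a floor 20 mm high, 96 mm wide, reaching 40 mm before (-x) the origin. Past that, under the grip, only a bar 8 mm wide, 5 mm high: room for fingers.
- hood_mouth (a point): Middle of the hood's mouth at the roof's underside, 45 mm above the worktop and 5 mm before (-x) the holder's origin; axes as the holder's. The roof is 5 mm thick (top at 50 mm). Inside width 84 mm: 13 mm of air over the lens ring, 7 mm each side. The ring is out from under the roof when the lens middle is 35 mm or more before this point.
- handle_rest (a point): Middle of the top of the small post on which the handle's end rests, 15 mm above the worktop, 155 mm before (-x) the holder's origin. The post is 14 mm long (x) and 8 mm wide (y), narrower than the 14 mm grip, without cheeks: the handle can slide over it or lift off, and fingers holding the grip's sides pass by it.
- stage: Fixed white inspection stage, a plate 150 x 84 x 8 mm. Origin on the worktop under the plate's centre. A 9 mm thick metal post with black ticks stands at +62 mm on the stage's own x axis (the side away from the robot), its top 134 mm above the worktop. A slanting wall with sockets stands about 0.6 m from the robot on the right, beyond the worktop, and a tall instrument (0.56 m high) on the left: swing in with the arm drawn in.
- pointer: Red pointer clamped to the stage's post (18 mm diameter collar, 12 mm high, with a thumb screw), at a different height each time. Origin: tip of the pointer, 48 mm from the stage's centre along its x, at the focal height, 75 to 115 mm above the worktop; the tip points along -x to the part. Axes as the stage's.
- fitting: White T-shaped tube fitting, 30 x 50 x 12 mm, lying flat and loose on the stage, 12 g. Origin: underside, centre of its 30 x 50 mm outline; the lens goes straight above this point. The long bar runs along y at x = -9 mm, the stem along +x.
- vial: Small glass vial with a screw cap, 23 mm across, 54 mm high, a bystander. Origin: centre of its underside.
- beaker: Clear beaker, 54 mm across, 70 mm high, a bystander. Origin: centre of its underside.
- petri: Petri dish with lid, 62 mm across, 16 mm high, a bystander. Origin: centre of its underside.
- tape: Roll of black tape lying flat, 56 mm across, 19 mm high, a bystander. Origin: centre of its underside.
There are look-alikes about, which are no part of the job. Of the things shaped like the fitting, the white one is meant.

How it is judged:
On the way:
1. the loupe is out of the hood and lifted clear above it, held by the gripper (height (world z) of loupe_lens above 0.06 m and contact force between the fingers and loupe above 0.5 N), for 0.1 s.
At the end, for the whole second after the job is handed in: Loupe held still in the air, touching only the gripper, level within 0.10 rad, lens centre within 12 mm horizontally of the fitting's centre and 6 mm of the pointer's height; fitting moved under 8 mm, bystanders under 15 mm (horizontal distance between loupe_lens and fitting below 0.012 m and z of loupe_lens in the frame of pointer between -0.006 and 0.006 m and angle between loupe's own z axis and vertical below 0.1 rad and contact force between the fingers and loupe above 0.5 N and linear speed of loupe below 0.02 m/s and angular speed of loupe below 0.15 rad/s and contact force between loupe and holder below 0.3 N and contact force between loupe and stage below 0.3 N and contact force between loupe and pointer below 0.3 N and contact force between loupe and fitting below 0.3 N and distance of fitting from where it was at the start of the episode below 0.008 m and distance of each of vial, beaker, petri, tape from where it was at the start of the episode below 0.015 m); the arm keeps its last pose, push and grip.
It fails at once if the fitting is pushed away (8 mm) (distance of fitting from where it was at the start of the episode above 0.008 m).
It fails at once if the loupe strikes the fitting, the stage with its post, or the pointer (over 1 N) (contact force between loupe and fitting above 1 N or contact force between loupe and stage above 1 N or contact force between loupe and pointer above 1 N).
It fails at once if a bystander is moved by more than 15 mm (distance of any of vial, beaker, petri, tape from where it was at the start of the episode above 0.015 m).
It also fails if it takes over 42 s, if anything falls off the work surface, if the arm or the gripper's body presses on something with over 40 N, if the wrist force passes 120 N, or if a joint passes its speed limit or range.

## Robot

A 7-joint arm with a two-finger parallel gripper is mounted at the origin on a cart in front of the work surface, level with it; the furniture and walls round the work are solid. World frame = base frame: x ahead of the robot, y to its left, z up, the work surface at z = 0. Lengths are in m, angles in rad, forces in N, time in s.
With the tool pointing down it reaches from about 0.35 to 0.9 m from the base axis. Payload 19.9 kg.
Tool frame: the origin (TCP) lies where the fingers leave the gripper's body, on its centre line; the fingertips stand 97 mm ahead of it and the grasp point (between the pads) lies 78 mm ahead of it; z points along the fingers, y is the direction in which the jaws open and shut (so a half turn about z gives the same grasp; the last joint's range is limited). The gripper opens to 94 mm and grips with 3 to 60 N. Pads are 16 mm wide; open, the fingers measure 119 mm over their backs; the gripper's body (75 mm by 177 mm) begins 78 mm behind the grasp point.
Start: joints at [1.24, 0.417, -0.01, 1.614, 0.005, 1.111, -0.053], TCP at [0.179, -0.599, 0.303] pointing down, gripper open.
Joint ranges: [-2.81, 2.81], [-0.39, 2.02], [-1.27, 1.25], [0.06, 2.57], [-1.19, 4.33], [0.19, 2], [-2.82, 2.82]. Speed limits (rad/s): [1.89, 1.89, 2.39, 2.39, 3.01, 3.01, 3.01].

## Interface

Orientations are given as a unit quaternion [w, x, y, z].
In Python, from station import r, optics, job gives the robot as it stands.
- The arm moves only by the tool play_rows, never from a script. Its argument "series" is a list that holds one entry, the list of rows, each a list of 4 numbers: the shift along the tool's x, y, z in mm, then the turn about the tool's z in degrees. A call has 1 to 8 rows; each row is the pose to reach, as a shift and turn from the pose commanded when the call began, along the tool's axes at that moment; what a row does not reach only later rows make up. A row lasts 1/10 s, in which the tool goes at most 50 mm and 8.59 degrees, less where a joint would pass 70% of its speed; a pose out of reach is approached as far as the arm can. A call with a gripper value outside its range is refused whole. "hand" is the opening, from 0 (shut) to 1 (fully open), set as the call begins (left out, the last holds). The fingers move at their own pace and stop on an object; the grip force is fixed at half the most. Time passes only in rows, so rows that repeat a pose let the fingers close. It gives the time, the measured TCP pose, the force and the opening at its end, in the units of the state.
- r.read_state(): the state, without advancing time (a new reading comes with each control period).
- optics.snapshot(name): name is "side" or "top"; returns (picture, depth): 384x512x3 uint8, red, green, blue; 384x512 float32, m along the optical axis (not along the pixel's ray), 0 where there is no reading.
- optics.camera_params(name): a dict with "fx", "fy", "cx", "cy" (pixels), "R" (3x3) and "t" (3): a world point X has camera coordinates R X + t. Camera axes: x right, y down, z forward; pixel columns grow to the right and rows downward; lengths in m; the calibration is good to about 2 mm. A picture is of the moment at which its call begins. camera_params takes no time and is no camera call.
- job.hand_in(): hands the job in, once; it reports no verdict.
The state is a dict: "time": time; "joint_pos": joint angles; "joint_velocities": joint speeds; "effort": joint torques, N m; "position": TCP position; "tool_rot": TCP orientation; "ft_force": force on the tool from outside, world axes, zero at the start; "moment": the same for the moment, N m; "width": finger opening in m.
Only numpy, scipy, OpenCV 4.12 (cv2) and the standard library are available. Lean on these libraries where they do the work, as an engineer would, in place of code of your own. Each camera call takes 0.05 s, during which the arm holds its last target.

## Working session

There is one attempt and no reset: what is moved stays moved. The work goes in short steps, Python scripts to look and compute and a tool call to move; the robot and the scene stay as the last step left them, time stands still between calls to the robot, and variables do not carry over. Pictures are saved under pics/ and viewed, and the job is handed in when it is done.

Besides the shell and the picture viewer there is one more tool, called after "Request:" by a JSON object that holds its "name" and its "arguments". play_rows: Moves the arm, as the interface text tells. Its arguments: {"type":"object","properties":{"series":{"type":"array","items":{"type":"array","items":{"type":"array","items":{"type":"number"}}}},"hand":{"type":"number"}},"required":["series"]}

```bash
ls; mkdir -p pics
python3 - <<'E'
from station import r, optics, job
import cv2, numpy as np
print(r.read_state())
for n in ("side","top"):
    p,d=optics.snapshot(n); cv2.imwrite(f"pics/{n}0.png",p[:,:,::-1]); np.save(f"pics/{n}0_d.npy",d); np.save(f"pics/{n}0_p.npy",p)
    print(n,optics.camera_params(n))
E
```

```text
pics
{'time': 0.0, 'joint_pos': array([ 1.239507  ,  0.41794991, -0.01032318,  1.6141663 ,  0.00472939,
        1.11072317, -0.05303284]), 'joint_velocities': array([ 1.16906906e-04, -6.32229735e-04, -1.40735412e-04, -5.24316450e-05,
       -1.16329828e-03,  2.85810320e-04, -6.33168471e-05]), 'effort': array([ 1.01445487e-03, -8.51265836e+01,  6.39684051e-01, -4.26007068e+01,
       -4.87701106e-02,  1.85616006e-02,  1.47634029e-05]), 'position': array([ 0.17851956, -0.59868754,  0.30204347]), 'tool_rot': array([-5.94933889e-04,  9.89520439e-01,  1.44391577e-01, -1.42299949e-04]), 'ft_force': array([ 0.37776729, -0.43627169,  0.57139909]), 'moment': array([-0.0226688 ,  0.02268488, -0.06610367]), 'width': 0.09405398912290751}
side {'fx': 492.5203441423162, 'fy': 492.5203441423162, 'cx': 247.9854943501119, 'cy': 197.77153382816718, 'R': array([[ 0.70572035, -0.70834027, -0.01458968],
       [-0.60910364, -0.59607543, -0.52315088],
       [ 0.36187228,  0.37808485, -0.85211519]]), 't': array([-0.30630442,  0.52556677,  0.72141951])}
top {'fx': 401.2492182572692, 'fy': 401.2492182572692, 'cx': 249.55021819672794, 'cy': 186.00428331572064, 'R': array([[ 0.00401873, -0.99977729,  0.02071765],
       [-0.98739993, -0.00724473, -0.15807878],
       [ 0.15819367, -0.01982133, -0.98720914]]), 't': array([0.15145715, 0.60511302, 0.83180718])}
```

View pics/side0.png

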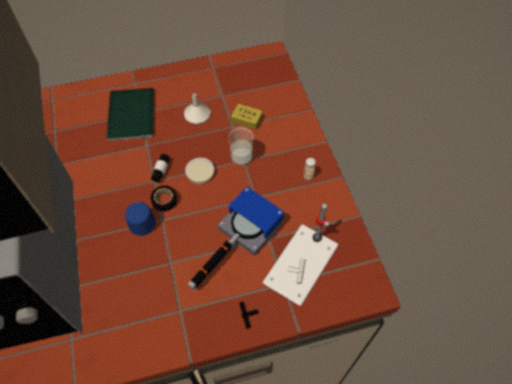

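View pics/top0.png

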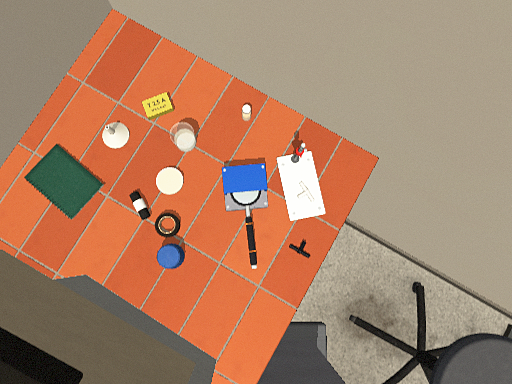

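The side view shows the loupe grip near (212,260), the hood at (257,210), and the white stage at (302,262) with the white T on it near (300,268) and the red pointer at (322,220). A black T (248,314) is a look-alike. In the top view the grip is at (251,240), the stage at (301,185) and the black T at (300,248). I'll enlarge these areas.

Run:
```python
import cv2, numpy as np
def crop(n,x0,y0,w,h,s,o):
    p=np.load(f"pics/{n}0_p.npy")[y0:y0+h,x0:x0+w,::-1]
    cv2.imwrite(o,cv2.resize(p,None,fx=s,fy=s,interpolation=cv2.INTER_CUBIC))
crop("side",180,180,170,130,4.5,"pics/side0c.png")
crop("top",210,120,130,160,3.75,"pics/top0c.png")
crop("top",270,125,65,100,6,"pics/top0f.png")
crop("side",255,190,100,115,5,"pics/side0f.png")
```

```text
(no output)
```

View pics/side0c.png

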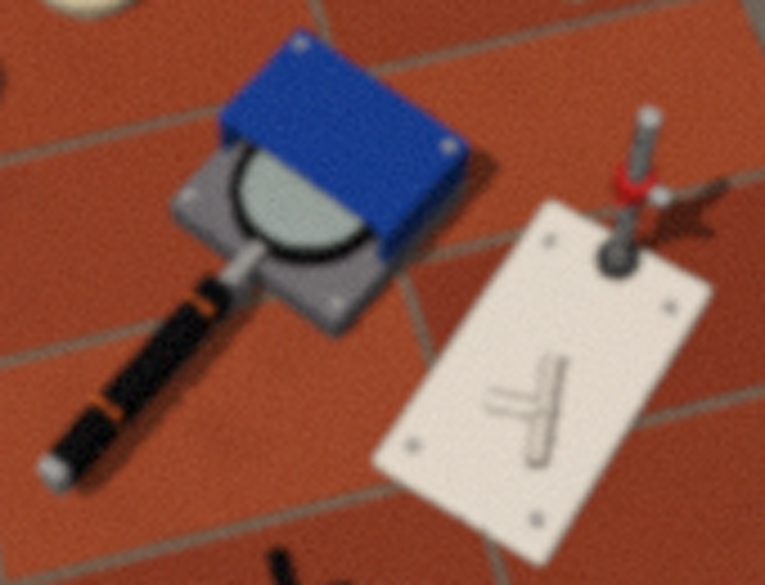

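View pics/top0c.png

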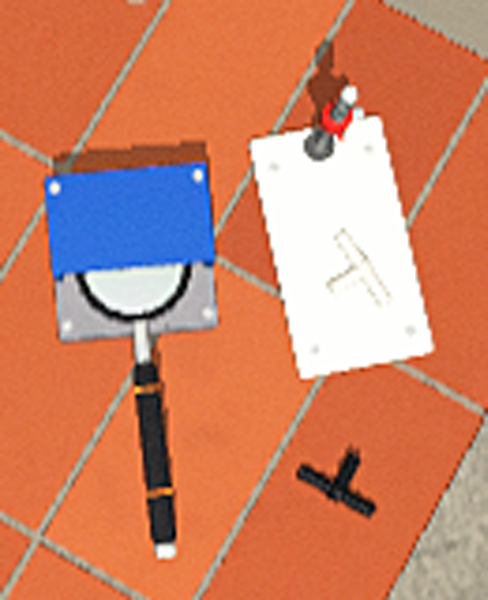

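View pics/top0f.png

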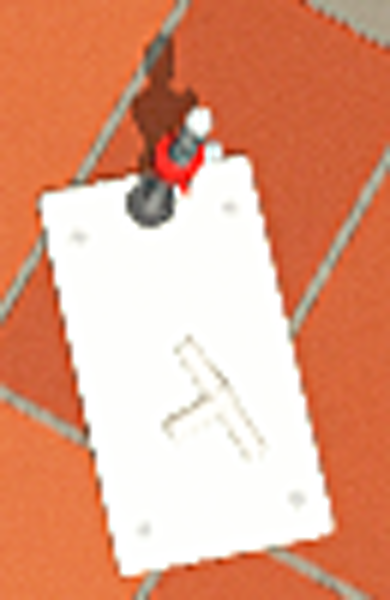

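View pics/side0f.png

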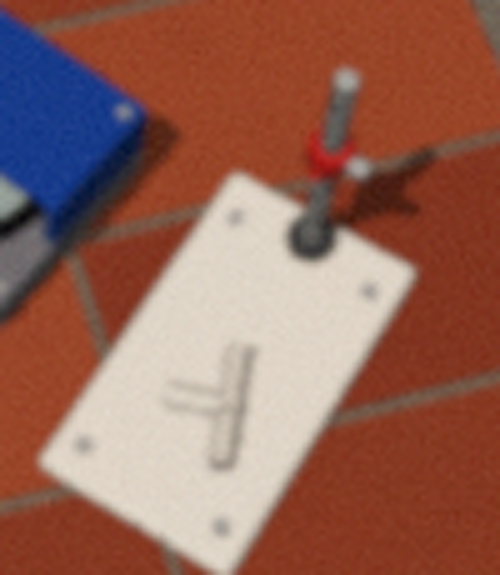

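```bash
cat > h.py <<'E'
import cv2, numpy as np
from station import r, optics, job
P={n:optics.camera_params(n) for n in("side","top")}
def ray(n,u,v):
    p=P[n]; d=p["R"].T@np.array([(u-p["cx"])/p["fx"],(v-p["cy"])/p["fy"],1.]); return -p["R"].T@p["t"],d
def onz(n,u,v,z):
    c,d=ray(n,u,v); return c+d*(z-c[2])/d[2]
def dep(n,u,v,D):
    c,d=ray(n,u,v); return c+d*D
def proj(n,X):
    p=P[n]; q=p["R"]@np.asarray(X)+p["t"]; return np.array([p["fx"]*q[0]/q[2]+p["cx"],p["fy"]*q[1]/q[2]+p["cy"]])
def tri(a,b):
    (c1,d1),(c2,d2)=ray("side",*a),ray("top",*b)
    A=np.stack([d1,-d2],1); s=np.linalg.lstsq(A,c2-c1,rcond=None)[0]
    x,y=c1+s[0]*d1,c2+s[1]*d2; return (x+y)/2,np.linalg.norm(x-y)
E
python3 - <<'E'
from h import *
T=lambda x,y:(210+x/3.75-.5+.5/3.75,120+y/3.75-.5+.5/3.75)
F=lambda x,y:(270+x/6-.42,125+y/6-.42)
S=lambda x,y:(180+x/4.5-.39,180+y/4.5-.39)
G=lambda x,y:(255+x/5-.4,190+y/5-.4)
np.set_printoptions(precision=4,suppress=True)
print("loupe")
for nm,t,s,z in [("cap",(166,551),(52,470),.026),("neck/grip",(145,365),(212,295),.026),("band1",(148,390),(207,300),.037),("band2",(159,492),(105,405),.037)]:
    print(nm,onz("top",*T(*t),z),onz("side",*S(*s),z))
print("roof screws")
for t,s in [((54,188),(300,43)),((198,176),(448,147))]: print(onz("top",*T(*t),.05),onz("side",*S(*s),.05),tri(S(*s),T(*t)))
print("stage corners")
for t,s in [((42,198),(237,172)),((247,157),(415,268)),((122,576),(40,463)),((332,530),(230,575))]: print(onz("top",*F(*t),.008),onz("side",*G(*s),.008))
print("fit barA barB stem")
for t,s in [((184,344),(243,347)),((260,453),(222,467)),((168,430),(168,398))]: print(onz("top",*F(*t),.02),onz("side",*G(*s),.02))
print("post top",tri(G(347,77),F(200,118)))
print("collar", tri(G(330,155),F(182,158)))
print("tip", tri(G(313,155),F(183,190)))
for n in("top","side"):
    p=np.load(f"pics/{n}0_p.npy").astype(float)
    x0,y0,w,h=(285,160,40,50) if n=="top" else (275,240,50,50)
    c=p[y0:y0+h,x0:x0+w,::-1]; lo=np.percentile(c,15);c=np.clip((c-lo)/(255-lo if n=="top" else c.max()-lo),0,1)**2*255
    cv2.imwrite(f"pics/fit_{n}.png",cv2.resize(c.astype(np.uint8),None,fx=10,fy=10,interpolation=cv2.INTER_CUBIC))
x0,y0=290,140
for n,(x0,y0,w,h) in {"top":(285,125,30,40),"side":(305,200,30,45)}.items():
    c=np.load(f"pics/{n}0_p.npy")[y0:y0+h,x0:x0+w,::-1]
    cv2.imwrite(f"pics/ptr_{n}.png",cv2.resize(c,None,fx=12,fy=12,interpolation=cv2.INTER_CUBIC))
E
```

```text
loupe
cap [0.4304 0.1443 0.026 ] [0.4337 0.1477 0.026 ]
neck/grip [0.5381 0.157  0.026 ] [0.5351 0.1583 0.026 ]
band1 [0.5227 0.1553 0.037 ] [0.5287 0.1538 0.037 ]
band2 [0.4642 0.1488 0.037 ] [0.466  0.1492 0.037 ]
roof screws
[0.6393 0.211  0.05  ] [0.6419 0.2109 0.05  ] (array([0.6399, 0.2104, 0.0522]), np.float64(0.002273373999738627))
[0.6472 0.1268 0.05  ] [0.649  0.1272 0.05  ] (array([0.6473, 0.1266, 0.0523]), np.float64(0.001338648123707805))
stage corners
[0.6776 0.0918 0.008 ] [0.68   0.0909 0.008 ]
[0.6945 0.012  0.008 ] [0.6969 0.0122 0.008 ]
[0.532  0.0626 0.008 ] [0.5344 0.0609 0.008 ]
[ 0.5498 -0.0173  0.008 ] [ 0.552  -0.0194  0.008 ]
fit barA barB stem
[0.6187 0.0395 0.02  ] [0.6192 0.035  0.02  ]
[0.5775 0.0116 0.02  ] [0.5772 0.0083 0.02  ]
[0.5859 0.046  0.02  ] [0.5836 0.0413 0.02  ]
post top (array([0.676 , 0.0498, 0.136 ]), np.float64(0.0013393187522475305))
collar (array([0.6752, 0.0484, 0.0824]), np.float64(7.455615946718675e-05))
tip (array([0.6617, 0.0494, 0.0972]), np.float64(0.0038383538474776324))
```

```bash
python3 -c "
import cv2,numpy as np
a=[cv2.imread(f'pics/{k}.png') for k in('fit_top','fit_side','ptr_top','ptr_side')]
a=[cv2.copyMakeBorder(x,0,550-x.shape[0],0,0,cv2.BORDER_CONSTANT) for x in a]
cv2.imwrite('pics/f.png',np.hstack(a[:1]+a[2:3]));cv2.imwrite('pics/s.png',np.hstack([a[1],a[3]][:2])[:, :800] if 0 else np.hstack([a[1][:,100:],a[3]]))"
```

```text
(no output)
```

View pics/f.png

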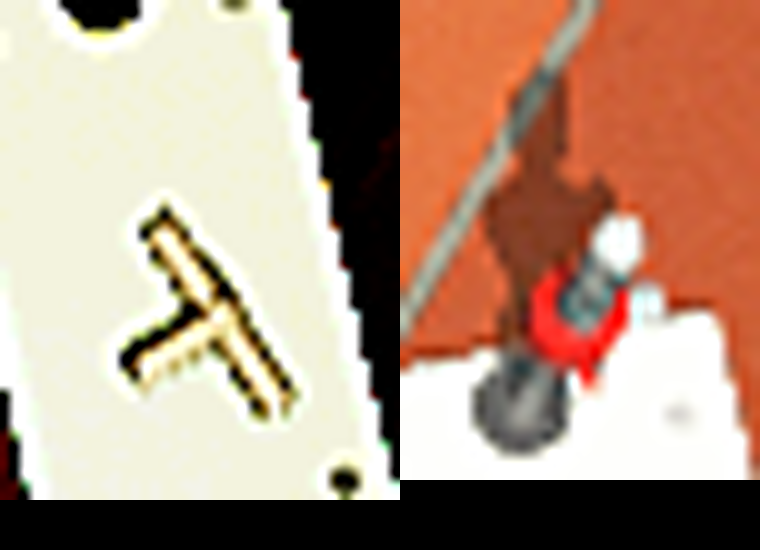

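View pics/s.png

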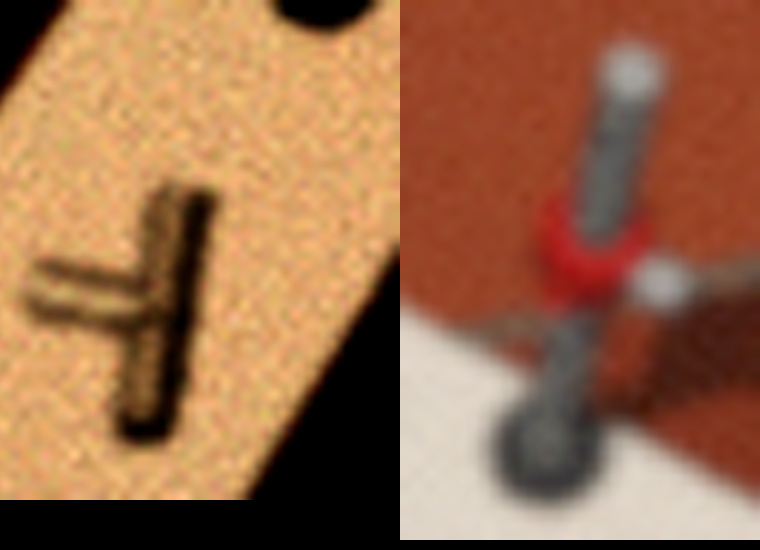

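Run:
```python
from h import *
np.set_printoptions(precision=4,suppress=True)
yaw=.199; c=np.array([.6147,.0365]); ex=np.array([np.cos(yaw),np.sin(yaw)]);ey=np.array([-ex[1],ex[0]])
W=lambda x,y,z:np.array([*(c+x*ex+y*ey),z])
for z in (.075,.085,.09,.095,.105,.115):
    print(z,"side tip",proj("side",W(.048,0,z)),"col",proj("side",W(.062,0,z)),"top tip",proj("top",W(.048,0,z)),"col",proj("top",W(.062,0,z)))
for n,(x0,y0,w,h) in {"top":(285,125,30,40),"side":(305,200,30,45)}.items():
    im=np.load(f"pics/{n}0_p.npy").astype(int);D=np.load(f"pics/{n}0_d.npy")
    red=(im[...,0]>150)&(im[...,1]<50)&(im[...,2]<60) if n=="top" else (im[...,0]>120)&(im[...,1]<45)&(im[...,2]<60)
    m=np.zeros_like(red);m[y0:y0+h,x0:x0+w]=1;ys,xs=np.where(red&m)
    for y,x in zip(ys,xs):
        X=dep(n,x,y,D[y,x]); q=X[:2]-c; print(n,x,y,im[y,x],"stage",np.round([q@ex*1e3,q@ey*1e3,X[2]*1e3],1))
```

```text
0.075 side tip [316.4138 227.8503] col [320.1004 222.2978] top tip [300.6374 157.8317] col [299.2523 151.5958]
0.085 side tip [316.9782 225.2888] col [320.6955 219.7013] top tip [301.3272 156.7604] col [299.9244 150.455 ]
0.09 side tip [317.2644 223.9899] col [320.9973 218.3848] top tip [301.6781 156.2153] col [300.2662 149.8747]
0.095 side tip [317.5533 222.6787] col [321.3019 217.0558] top tip [302.0331 155.6639] col [300.6121 149.2876]
0.105 side tip [318.1394 220.0185] col [321.9197 214.36  ] top tip [302.7559 154.5414] col [301.3162 148.0925]
0.115 side tip [318.7368 217.3068] col [322.5495 211.6123] top tip [303.4959 153.392 ] col [302.0371 146.8687]
top 298 147 [153  22  18] stage [ 90.5 -14.7  -3.8]
top 296 148 [164  49  27] stage [88.  -8.7  0.8]
top 298 148 [166  34  27] stage [67.9  3.  85.7]
top 296 149 [255  46  36] stage [66.4  7.8 86.3]
top 297 149 [254  32  21] stage [66.2  5.5 85.2]
top 303 149 [224  22  23] stage [ 57.2  -0.9 115.2]
top 297 150 [253  39  29] stage [63.7  6.3 86.8]
top 303 150 [255  18  11] stage [61.3 -6.2 87.1]
top 308 150 [151  49  20] stage [ 78.
[... 1600 characters left out ...]

side 320 222 [171  33  27] stage [55.8 -1.7 87.4]
side 321 222 [173  33  30] stage [57.2 -3.1 86.5]
side 322 222 [170  35  34] stage [57.9 -4.7 87.2]
side 317 223 [143  34  25] stage [55.5  3.4 78.8]
side 318 223 [148  29  23] stage [53.7  0.9 84.1]
side 319 223 [149  23  18] stage [54.2 -0.8 85. ]
side 320 223 [153  26  23] stage [54.8 -2.4 85.8]
side 321 223 [148  25  21] stage [55.1 -4.2 87.1]
side 322 223 [143  31  27] stage [58.1 -5.1 83.3]
side 317 224 [149  38  25] stage [52.3  1.9 81.4]
side 318 224 [149  31  26] stage [51.4 -0.3 85. ]
side 319 224 [136  30  25] stage [53.8 -1.3 82.3]
side 320 224 [126  21  21] stage [54.5 -3.  82.9]
side 321 224 [121  26  23] stage [55.3 -4.6 83.2]
```

Run:
```python
from h import *
np.set_printoptions(precision=4,suppress=True)
for z in (.014,.018):
  for n,b,s in (("top",(306.45,190.45),(297.65,196.75)),("side",(301.3,270.8),(287.55,268.55))):
    B=onz(n,*b,z);S=onz(n,*s,z); print(n,z,"B",B,"S",S,np.linalg.norm(B-S),"org",B+9/24*(S-B))
# z bias
for n in P:
    D=np.load(f"pics/{n}0_d.npy")
    def zz(X,rad=3):
        u,v=np.round(proj(n,X)).astype(int); v0=[dep(n,x,y,D[y,x]) for y in range(v-rad,v+rad+1) for x in range(u-rad,u+rad+1)]
        return np.median(v0,0)
    print(n,"stage",zz((.65,.04,.008)),"stage2",zz((.56,.02,.008)),"roof",zz((.615,.165,.05),4),"table",zz((.5,.08,0)),zz((.5,.22,0)))
    im=np.load(f"pics/{n}0_p.npy").astype(int)
    bl=(im[...,2]>120)&(im[...,0]<80); ys,xs=np.where(bl)
    X=np.array([dep(n,x,y,D[y,x]) for y,x in zip(ys,xs)]); k=(X[:,2]>.045)&(X[:,2]<.06)&(X[:,0]>.5)&(abs(X[:,1]-.165)<.08)
    r_=cv2.minAreaRect((X[k,:2]*1000).astype(np.float32)); print("roof rect",r_,cv2.boxPoints(r_),np.median(X[k,2]))
# grip depth points along handle
a=np.array([.432,.1455]);b=np.array([.5365,.1575])
for n in P:
    D=np.load(f"pics/{n}0_d.npy"); im=np.load(f"pics/{n}0_p.npy").astype(int)
    ys,xs=np.where((im.max(2)<60)); X=np.array([dep(n,x,y,D[y,x]) for y,x in zip(ys,xs)])
    u=(b-a)/np.linalg.norm(b-a); w=np.array([-u[1],u[0]]); q=X[:,:2]-a; s=q@u; t=q@w
    k=(s>0.005)&(s<.105)&(abs(t)<.012)&(X[:,2]>.03)&(X[:,2]<.045)
    pf=np.polyfit(s[k],t[k],1); print(n,k.sum(),"line",pf,"z",np.median(X[k,2]), "yaw",np.arctan2(u[1],u[0])+pf[0])
```

```text
top 0.014 B [0.6002 0.0248 0.014 ] S [0.5856 0.0451 0.014 ] 0.02498108626531411 org [0.5947 0.0324 0.014 ]
side 0.014 B [0.6007 0.0228 0.014 ] S [0.5858 0.0446 0.014 ] 0.026329748400595706 org [0.5952 0.031  0.014 ]
top 0.018 B [0.5996 0.0254 0.018 ] S [0.5851 0.0456 0.018 ] 0.024870020383638967 org [0.5941 0.033  0.018 ]
side 0.018 B [0.5992 0.0219 0.018 ] S [0.5844 0.0435 0.018 ] 0.026208860822814057 org [0.5937 0.03   0.018 ]
side stage [0.6485 0.0395 0.0098] stage2 [0.5603 0.0198 0.0096] roof [0.6147 0.165  0.0518] table [0.5007 0.0796 0.0009] [0.4991 0.2196 0.0008]
roof rect ((622.36572265625, 165.19924926757812), (57.403717041015625, 92.10086822509766), 4.612909317016602) [[590.0533 208.7922]
 [597.4604 116.9897]
 [654.6782 121.6063]
 [647.2711 213.4088]] 0.051733850309989726
top stage [0.6508 0.0401 0.0083] stage2 [0.5607 0.0213 0.0083] roof [0.6146 0.1649 0.0503] table [ 0.4998  0.08   -0.0002] [ 0.4992  0.2203 -0.0005]
roof rect ((621.0835571289062, 166.7762451171875), (59.075374603271484, 95.2823715209961), 5.8001885414123535) [[586.8825 211.1885]
 [596.5117 116.3939]
 [655.2846 122.364 ]
 [645.6555 217.1586]] 0.05015147304410594
side 308 line [ 0.0003 -0.0028] z 0.03791836000071053 yaw 0.11459518052013087
top 248 line [ 0.0072 -0.0006] z 0.03705754065724054 yaw 0.12150989488420262
```

```bash
cat >> h.py <<'E'
from scipy.spatial.transform import Rotation as Ro
def goal(X,yaw=None):
    s=r.read_state(); q=s["tool_rot"]; R=Ro.from_quat(np.r_[q[1:],q[0]]).as_matrix()
    sh=R.T@(np.asarray(X)-s["position"])*1000; cy=np.arctan2(R[1,0],R[0,0])
    print("t",s["time"],"pos",s["position"].round(4),"yaw",cy.round(4),"tilt",np.arccos(-R[2,2]).round(4),"q",s["joint_pos"].round(2),"F",s["ft_force"].round(1),"w",s["width"].round(4))
    print("shift mm",sh.round(1),"turn deg",None if yaw is None else np.degrees(cy-yaw).round(2))
E
python3 -c "
from h import *
goal((.13,-.43,.303));goal((.36,-.25,.303),.11)"
```

```text
Traceback (most recent call last):
  File "h.py", line 20, in goal
    print("t",s["time"],"pos",s["position"].round(4),"yaw",cy.round(4),"tilt",np.arccos(-R[2,2]).round(4),"q",s["joint_pos"].round(2),"F",s["ft_force"].round(1),"w",s["width"].round(4))
                                                                                                                                                                     ^^^^^^^^^^^^^^^^
AttributeError: 'float' object has no attribute 'round'
```

```bash
sed -i 's/s\["width"\].round(4)/round(s["width"],4)/' h.py
python3 -c "
from h import *
goal((.13,-.43,.303));goal((.36,-.25,.303),.11)"
```

```text
t 0.1 pos [ 0.1786 -0.5987  0.3021] yaw 0.2899 tilt 0.001 q [ 1.24  0.42 -0.01  1.61  0.    1.11 -0.05] F [ 0.   0.  -0.2] w 0.0939
shift mm [   1.7 -175.6   -0.7] turn deg None
t 0.1 pos [ 0.1786 -0.5987  0.3021] yaw 0.2899 tilt 0.001 q [ 1.24  0.42 -0.01  1.61  0.    1.11 -0.05] F [ 0.   0.  -0.2] w 0.0939
shift mm [ 273.5 -282.3   -0.6] turn deg 10.31
```

What could be mistaken, in top-view pixels:
- **Loupe:** the handle under the blue hood at (251,240) is the only ring-and-handle item. The black/white bottle at (140,205) is not a loupe.
- **Fitting:** the white T is on the stage at (305,190), and the black T at (300,248) is the decoy.

The close crops confirm the white T and the grip with orange bands. I'll draw in first, then swing.

Request:
{"name": "play_rows", "arguments": {"series": [[[0,-40,0,0],[0,-80,0,0],[0,-120,0,0],[0,-160,0,0],[10,-175,0,2],[40,-190,0,4],[80,-205,0,6],[120,-220,0,8]]], "hand": 1}}

```text
time: 0.9
position: [0.2314, -0.3526, 0.3027]
tool_rot: [0.0, 0.997, 0.074, -0.0]
ft_force: [0.7, -0.4, -0.2]
width: 0.0938
```

```bash
python3 -c "
from h import *
goal((.36,-.25,.303),.11);goal((.43,.14,.25),.11)"
```

```text
t 0.9 pos [ 0.2314 -0.3526  0.3027] yaw 0.1477 tilt 0.0002 q [ 1.06  0.05 -0.15  2.08  0.01  1.01 -0.52] F [ 0.7 -0.4 -0.2] w 0.0938
shift mm [142.3 -82.6  -0.3] turn deg 2.16
t 0.9 pos [ 0.2314 -0.3526  0.3027] yaw 0.1477 tilt 0.0002 q [ 1.06  0.05 -0.15  2.08  0.01  1.01 -0.52] F [ 0.7 -0.4 -0.2] w 0.0938
shift mm [ 268.9 -458.    52.6] turn deg 2.16
```

Request:
{"name": "play_rows", "arguments": {"series": [[[35,-25,0,0],[70,-50,0,1],[105,-80,0,2],[135,-120,0,2],[165,-160,0,2],[190,-205,0,2],[210,-250,0,2],[230,-295,10,2]]]}}

```text
time: 1.7
position: [0.4143, -0.0266, 0.2936]
tool_rot: [0.0, 0.998, 0.058, 0.001]
ft_force: [2.0, -0.5, -1.0]
width: 0.0942
```

```bash
python3 -c "
from h import *
goal((.43,.14,.25),.11);goal((.495,.1515,.22),.11)"
```

```text
t 1.7 pos [ 0.4143 -0.0266  0.2936] yaw 0.1151 tilt 0.0019 q [ 0.56  0.07 -0.59  2.1   0.05  0.99 -1.51] F [ 2.  -0.5 -1. ] w 0.0942
shift mm [  34.7 -163.7   43.5] turn deg 0.29
t 1.7 pos [ 0.4143 -0.0266  0.2936] yaw 0.1151 tilt 0.0019 q [ 0.56  0.07 -0.59  2.1   0.05  0.99 -1.51] F [ 2.  -0.5 -1. ] w 0.0942
shift mm [ 100.5 -167.7   73.6] turn deg 0.29
```

Request:
{"name": "play_rows", "arguments": {"series": [[[20,-40,10,0],[40,-80,25,0],[65,-120,45,0],[85,-150,60,0],[98,-167,72,0],[100,-168,74,0],[100,-168,74,0],[100,-168,74,0]]]}}

```text
time: 2.5
position: [0.4936, 0.1489, 0.2191]
tool_rot: [0.0, 0.998, 0.057, -0.0]
ft_force: [0.5, 0.2, 1.0]
width: 0.0938
```

Run:
```python
from h import *
goal((.495,.1515,.104),.11)
for n in P:
    p,d=optics.snapshot(n); np.save(f"pics/{n}1_p.npy",p);np.save(f"pics/{n}1_d.npy",d)
    c=proj(n,(.5,.15,.06)).astype(int); c=np.clip(c,(80,65),(432,319))
    cv2.imwrite(f"pics/{n}1.png",cv2.resize(p[c[1]-65:c[1]+65,c[0]-80:c[0]+80,::-1],None,fx=4.5,fy=4.5,interpolation=cv2.INTER_CUBIC)); print(n,c-[80,65])
```

```text
t 2.5 pos [0.4936 0.1489 0.2191] yaw 0.1144 tilt 0.0005 q [ 0.19  0.4  -0.66  1.94  0.31  0.9  -2.08] F [0.5 0.2 1. ] w 0.0938
shift mm [  1.7  -2.5 115.1] turn deg 0.25
side [135 187]
top [171 168]
```

View pics/side1.png

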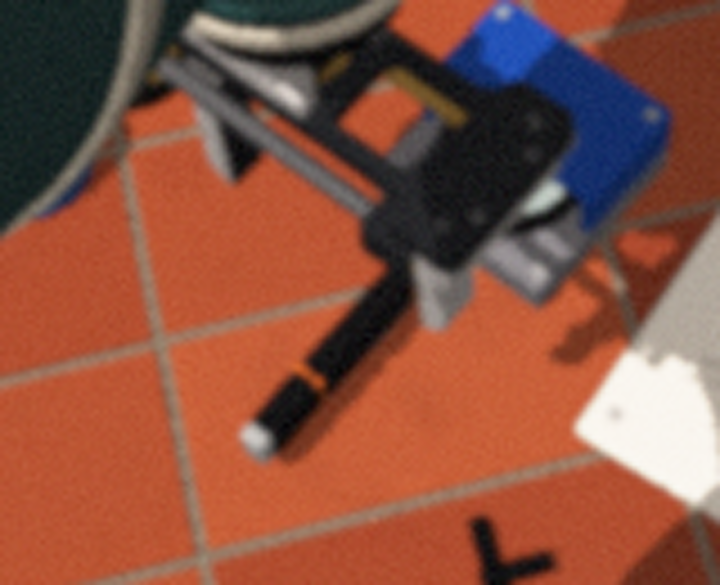

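View pics/top1.png

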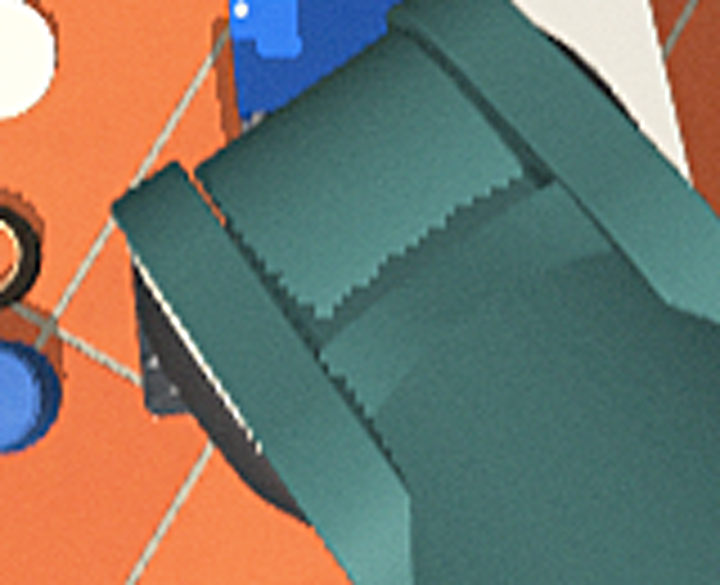

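The side view shows the gripper straddling the handle, with the cap at (255,440) in the crop and the fingers clear of the hood. I'll descend.

Request:
{"name": "play_rows", "arguments": {"series": [[[1,-2,20,0],[2,-2.5,45,0],[2,-2.5,70,0],[2,-2.5,92,0],[2,-2.5,106,0],[2,-2.5,113,0],[2,-2.5,113,0],[2,-2.5,113,0]]]}}

```text
time: 3.4
position: [0.4959, 0.1525, 0.1067]
tool_rot: [-0.0, 0.998, 0.058, 0.0]
ft_force: [-0.6, -1.2, 0.9]
width: 0.0941
```

Run:
```python
from h import *
goal((.495,.1515,.106),.11)
n="side"
p,d=optics.snapshot(n)
cv2.imwrite(f"pics/{n}2.png",cv2.resize(p[187:317,135:295,::-1],None,fx=4.5,fy=4.5,interpolation=cv2.INTER_CUBIC))
```

```text
t 3.4 pos [0.4959 0.1525 0.1067] yaw 0.1151 tilt 0.001 q [ 0.09  0.58 -0.55  2.    0.47  0.69 -2.21] F [-0.6 -1.2  0.9] w 0.0941
shift mm [-1.   0.9  0.7] turn deg 0.29
```

View pics/side2.png

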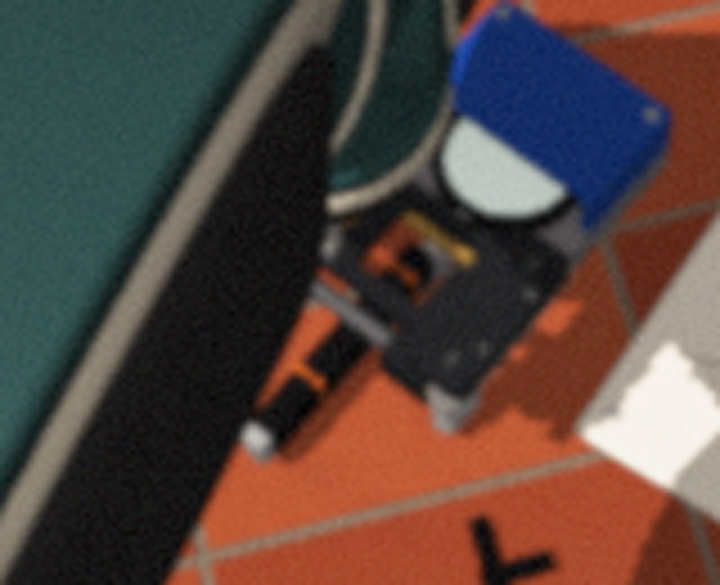

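The fingers straddle the grip and the loupe has not moved (cap still at (258,440)). I'll close now.

Request:
{"name": "play_rows", "arguments": {"series": [[[0,0,0,0],[0,0,0,0],[0,0,0,0],[0,0,0,0],[0,0,0,0],[0,0,0,0],[0,0,0,0],[0,0,0,0]]], "hand": 0}}

```text
time: 4.25
position: [0.4954, 0.1525, 0.1058]
tool_rot: [-0.0, 0.998, 0.058, -0.0]
ft_force: [-0.7, 0.1, 0.4]
width: 0.0331
```

Request:
{"name": "play_rows", "arguments": {"series": [[[0,0,0,0],[0,0,0,0],[0,0,0,0],[0,0,0,0],[0,0,0,0],[0,0,0,0]]]}}

```text
time: 4.85
position: [0.4955, 0.1525, 0.1058]
tool_rot: [-0.0, 0.998, 0.058, -0.0]
ft_force: [0.3, 0.5, -0.7]
width: 0.0138
```

Run:
```python
from h import *
goal((.495,.1515,.106),.11)
n="side"
p,d=optics.snapshot(n)
cv2.imwrite(f"pics/{n}3.png",cv2.resize(p[187:317,135:295,::-1],None,fx=4.5,fy=4.5,interpolation=cv2.INTER_CUBIC))
```

```text
t 4.85 pos [0.4955 0.1525 0.1058] yaw 0.1152 tilt 0.0001 q [ 0.09  0.58 -0.55  2.    0.47  0.69 -2.21] F [ 0.3  0.5 -0.7] w 0.0138
shift mm [-0.6  0.9 -0.2] turn deg 0.3
```

View pics/side3.png

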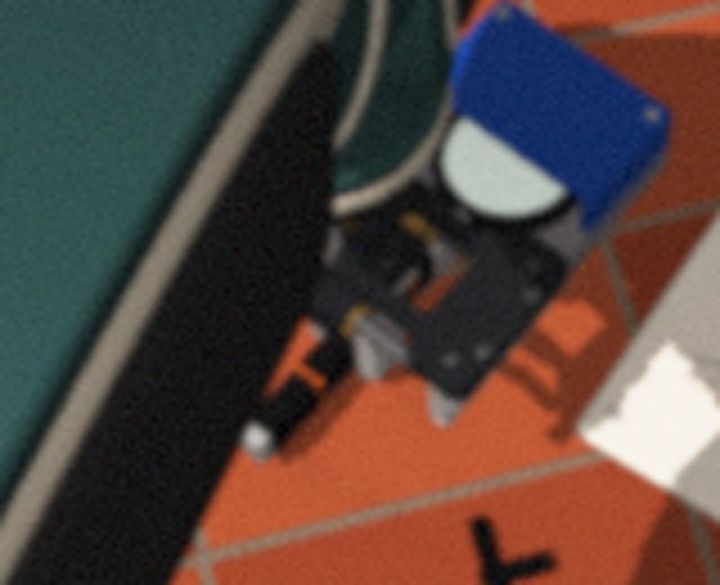

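The fingers are closed on the grip at 13.8 mm and the loupe has not moved. I'll lift 3 mm, draw out 56 mm, then lift clear.

Request:
{"name": "play_rows", "arguments": {"series": [[[0,0,-1.5,0],[0,0,-3,0],[-5,0,-3,0],[-14,0,-3,0],[-26,-0.5,-3,0],[-40,-1,-3,0],[-51,-1,-3,0],[-56,-1,-3,0]]]}}

```text
time: 5.7
position: [0.4383, 0.1468, 0.1089]
tool_rot: [0.0, 0.998, 0.058, -0.0]
ft_force: [0.4, -1.2, -1.7]
width: 0.014
```

Run:
```python
from h import *
goal((.495,.1515,.106),.11)
n="side"
p,d=optics.snapshot(n)
cv2.imwrite(f"pics/{n}4.png",cv2.resize(p[187:317,135:295,::-1],None,fx=4.5,fy=4.5,interpolation=cv2.INTER_CUBIC))
```

```text
t 5.7 pos [0.4383 0.1468 0.1089] yaw 0.1158 tilt 0.0006 q [ 0.09  0.5  -0.57  2.13  0.45  0.63 -2.25] F [ 0.4 -1.2 -1.7] w 0.014
shift mm [56.8  1.9  2.8] turn deg 0.33
```

View pics/side4.png

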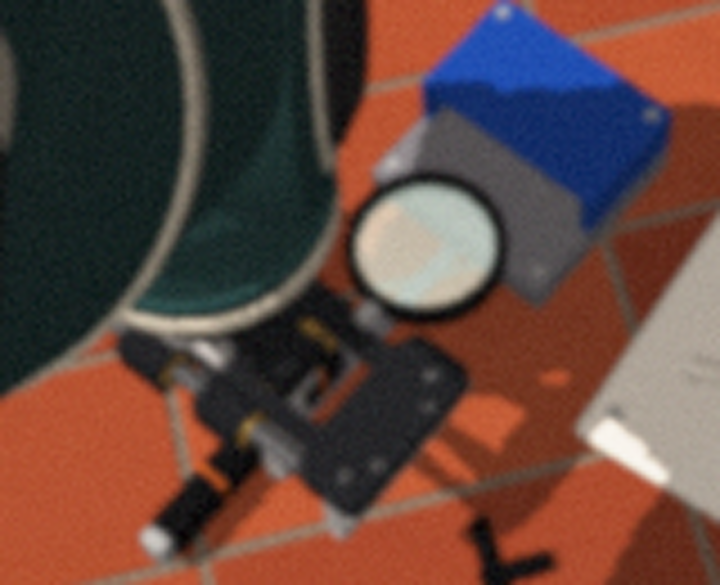

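The ring, at (425,247) in the crop, is fully clear of the hood. I'll lift straight up.

Request:
{"name": "play_rows", "arguments": {"series": [[[0,0,-6,0],[0,0,-18,0],[0,0,-34,0],[0,0,-52,0],[0,0,-68,0],[0,0,-78,0],[0,0,-80,0],[0,0,-80,0]]]}}

```text
time: 6.55
position: [0.4399, 0.1469, 0.189]
tool_rot: [0.0, 0.998, 0.057, 0.0]
ft_force: [-0.2, -0.3, -1.3]
width: 0.0138
```

Run:
```python
from h import *
goal((.49,.02,.20),.115)
for n in P:
    p,d=optics.snapshot(n); np.save(f"pics/{n}5_p.npy",p);np.save(f"pics/{n}5_d.npy",d)
    c=proj(n,(.5,.12,.1)).astype(int); c=np.clip(c,(80,65),(432,319)); print(n,c-[80,65])
    cv2.imwrite(f"pics/{n}5.png",cv2.resize(p[c[1]-65:c[1]+65,c[0]-80:c[0]+80,::-1],None,fx=4.5,fy=4.5,interpolation=cv2.INTER_CUBIC))
```

```text
t 6.55 pos [0.4399 0.1469 0.189 ] yaw 0.1149 tilt 0.0005 q [ 0.19  0.36 -0.67  2.09  0.31  0.79 -2.13] F [-0.2 -0.3 -1.3] w 0.0138
shift mm [ 35.2 131.8 -11. ] turn deg -0.0
side [145 188]
top [187 167]
```

View pics/side5.png

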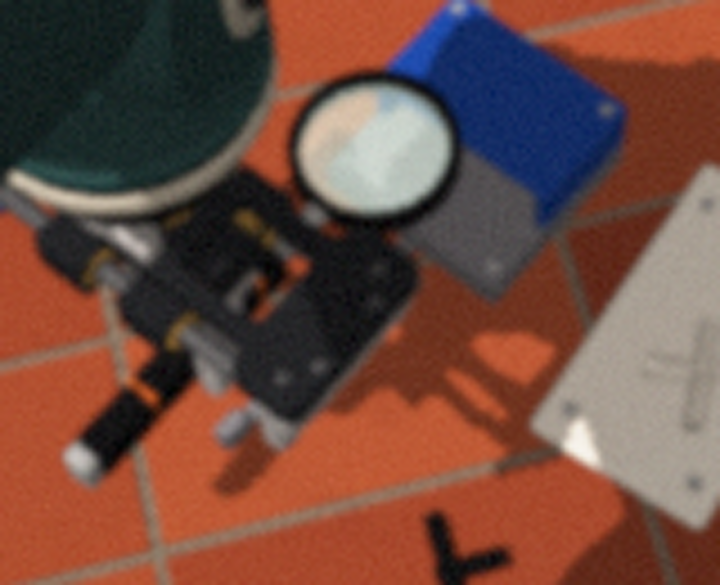

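View pics/top5.png

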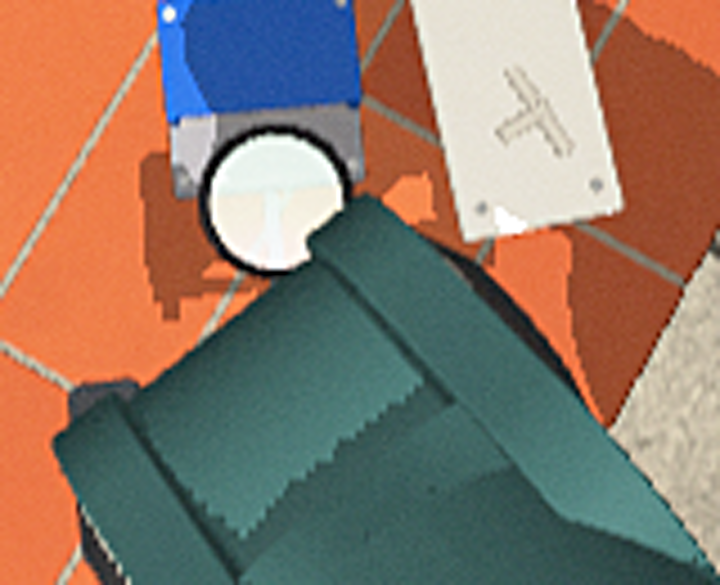

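Run:
```python
from h import *
np.set_printoptions(precision=4,suppress=True)
T=lambda x,y:(187+x/4.5-.39,167+y/4.5-.39)
S=lambda x,y:(145+x/4.5-.39,188+y/4.5-.39)
L,e=tri(S(376,151),T(276,201)); print("lens",L,e)
for n,b,s in (("top",T(541,112),T(503,135)),("side",None,S(650,365))):
  for z in (.014,.018):
    Sx=onz(n,*s,z); 
    if b: B=onz(n,*b,z); print(n,z,B,Sx,"org",B+9/24*(Sx-B))
    else: print("side stem",Sx)
for n in P:
    D=np.load(f"pics/{n}5_d.npy"); im=np.load(f"pics/{n}5_p.npy").astype(int)
    ys,xs=np.mgrid[0:384,0:512]; ys=ys.ravel();xs=xs.ravel()
    p=P[n]; d=D.ravel(); C=np.stack([(xs-p["cx"])/p["fx"]*d,(ys-p["cy"])/p["fy"]*d,d],1); X=(C-p["t"])@p["R"]
    rr=np.hypot(X[:,0]-L[0],X[:,1]-L[1]); k=(rr<.036)&(X[:,2]>.09)&(X[:,2]<.14)&(d>0)&(im.reshape(-1,3).max(1)<70)
    Y=X[k]; A=np.c_[Y[:,:2]-L[:2],np.ones(len(Y))]
    w=np.ones(len(Y))
    for _ in range(20):
        f=np.linalg.lstsq(A*w[:,None],Y[:,2]*w,rcond=None)[0]; res=Y[:,2]-A@f; w=1/np.sqrt(1+(res/.001)**2)
    ax=np.array([np.cos(.115),np.sin(.115)])
    print(n,k.sum(),"plane",f,"slope along handle x",f[:2]@ax,"across",f[:2]@[-ax[1],ax[0]])
    k2=(rr<.025)&(X[:,2]>.09)&(X[:,2]<.14); print("lens surf",k2.sum(),np.median(X[k2,2]) if k2.any() else None)
```

```text
lens [0.5436 0.1586 0.11  ] 0.0022025609159411837
top 0.014 [0.5978 0.0239 0.014 ] [0.5859 0.0434 0.014 ] org [0.5933 0.0312 0.014 ]
top 0.018 [0.5972 0.0246 0.018 ] [0.5854 0.0439 0.018 ] org [0.5928 0.0319 0.018 ]
side stem [0.5876 0.0423 0.014 ]
side stem [0.5862 0.0413 0.018 ]
side 249 plane [0.0109 0.0384 0.1158] slope along handle x 0.015283806166693401 across 0.036904150693482664
lens surf 538 0.11333044806450886
top 143 plane [-0.0027  0.0046  0.1147] slope along handle x -0.002130340805082927 across 0.004854391301937484
lens surf 478 0.11132462525844279
```

The loupe is held level, with its lens at about (0.544, 0.159, 0.109). The fitting measures about (0.594, 0.032). I'll move sideways toward it.

Request:
{"name": "play_rows", "arguments": {"series": [[[0,6,-3,0],[2,20,-8,0],[7,42,-10,0],[14,68,-10,0],[22,94,-10,0],[30,116,-10,0],[34,128,-10,0],[35,132,-10,0]]]}}

```text
time: 7.45
position: [0.4898, 0.0189, 0.1986]
tool_rot: [-0.0, 0.998, 0.057, -0.0]
ft_force: [-0.5, -0.6, -1.1]
width: 0.0136
```

Run:
```python
from h import *
goal((.4903,.0203,.161),.115)
for n in P:
    p,d=optics.snapshot(n); np.save(f"pics/{n}6_p.npy",p);np.save(f"pics/{n}6_d.npy",d)
    c=proj(n,(.6,.05,.08)).astype(int); c=np.clip(c,(80,65),(432,319)); print(n,c-[80,65])
    cv2.imwrite(f"pics/{n}6.png",cv2.resize(p[c[1]-65:c[1]+65,c[0]-80:c[0]+80,::-1],None,fx=4.5,fy=4.5,interpolation=cv2.INTER_CUBIC))
```

```text
t 7.45 pos [0.4898 0.0189 0.1986] yaw 0.1138 tilt 0.0007 q [ 0.42  0.38 -0.62  2.02  0.29  0.83 -1.82] F [-0.5 -0.6 -1.1] w 0.0136
shift mm [ 0.6 -1.3 37.6] turn deg -0.07
side [212 181]
top [219 120]
```

View pics/side6.png

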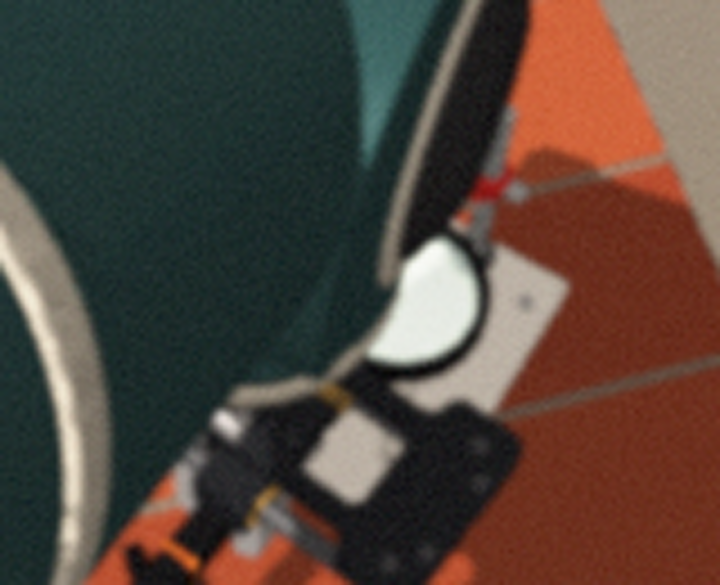

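View pics/top6.png

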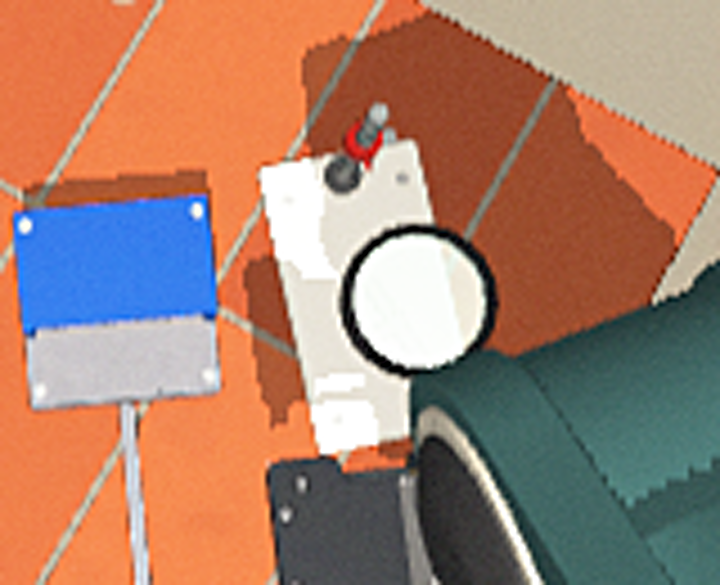

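Run:
```python
from h import *
np.set_printoptions(precision=4,suppress=True)
T=lambda x,y:(219+x/4.5-.39,120+y/4.5-.39)
print("lens",onz("top",*T(419,300),.119), "tip px",T(372,166),"collar px",T(365,143))
p=np.load("pics/top6_p.npy")[135:175,285:320,::-1]
cv2.imwrite("pics/ptr6.png",cv2.resize(p,None,fx=15,fy=15,interpolation=cv2.INTER_CUBIC))
```

```text
lens [0.593  0.0312 0.119 ] tip px (301.2766666666667, 156.4988888888889) collar px (299.7211111111111, 151.38777777777779)
```

View pics/ptr6.png

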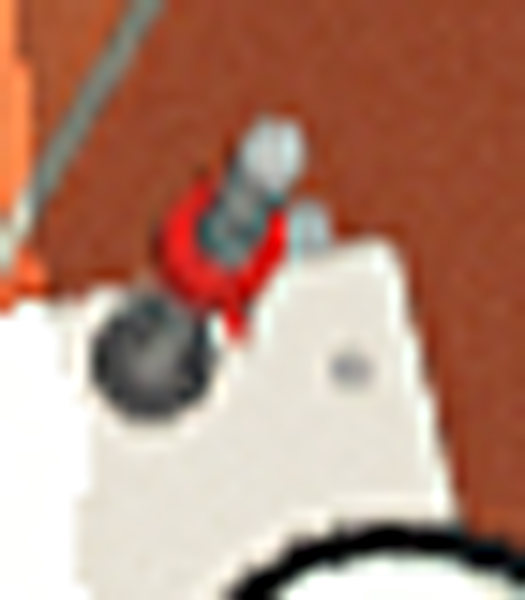

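The top view shows the lens centred over the fitting's position, at about (0.593, 0.031). The pointer tip at (300.5,157) fits a height of about 0.081. I'll descend.

Request:
{"name": "play_rows", "arguments": {"series": [[[0,0,4,0],[1,0,11,0],[1,0,20,0],[1,0,29,0],[1,0,35,0],[1,0,37.5,0],[1,0,37.5,0],[1,0,37.5,0]]]}}

```text
time: 8.35
position: [0.4907, 0.0201, 0.1615]
tool_rot: [-0.0, 0.998, 0.058, 0.0]
ft_force: [0.1, -0.1, -1.5]
width: 0.0138
```

Run:
```python
from h import *
np.set_printoptions(precision=4,suppress=True)
goal((.491,.019,.161),.115)
s=r.read_state();L0=s["position"]+np.array([.1037,.0117,-.080]); print("lens by kin",L0)
for n in P:
    p_,d_=optics.snapshot(n); np.save(f"pics/{n}7_p.npy",p_);np.save(f"pics/{n}7_d.npy",d_)
    c=proj(n,(.6,.05,.08)).astype(int); c=np.clip(c,(80,65),(432,319)); print(n,c-[80,65])
    cv2.imwrite(f"pics/{n}7.png",cv2.resize(p_[c[1]-65:c[1]+65,c[0]-80:c[0]+80,::-1],None,fx=4.5,fy=4.5,interpolation=cv2.INTER_CUBIC))
    ys,xs=np.mgrid[0:384,0:512]; ys=ys.ravel();xs=xs.ravel()
    p=P[n]; d=d_.ravel(); C=np.stack([(xs-p["cx"])/p["fx"]*d,(ys-p["cy"])/p["fy"]*d,d],1); X=(C-p["t"])@p["R"]
    rr=np.hypot(X[:,0]-L0[0],X[:,1]-L0[1]); k=(rr<.036)&(rr>.028)&(X[:,2]>.07)&(X[:,2]<.105)&(d>0)&(p_.reshape(-1,3).max(1)<70)
    Y=X[k]; A=np.c_[Y[:,:2]-L0[:2],np.ones(len(Y))]; w=np.ones(len(Y))
    for _ in range(20):
        f=np.linalg.lstsq(A*w[:,None],Y[:,2]*w,rcond=None)[0]; w=1/np.sqrt(1+((Y[:,2]-A@f)/.001)**2)
    print(n,k.sum(),"ring top plane",f)
    im=p_.astype(int); red=((im[...,0]>110)&(im[...,1]<45)&(im[...,2]<60)).ravel(); k=red&(np.hypot(X[:,0]-.6755,X[:,1]-.0488)<.011)&(X[:,2]>.06)&(X[:,2]<.12); print("collar z",np.sort(X[k,2])[::4])
```

```text
t 8.35 pos [0.4907 0.0201 0.1615] yaw 0.1153 tilt 0.0001 q [ 0.39  0.44 -0.59  2.04  0.35  0.76 -1.87] F [ 0.1 -0.1 -1.5] w 0.0138
shift mm [0.1 1.1 0.5] turn deg 0.02
lens by kin [0.5944 0.0318 0.0815]
side [212 181]
side 98 ring top plane [ 0.0494 -0.0279  0.0875]
collar z [0.0808 0.0846 0.0873]
top [219 120]
top 169 ring top plane [0.0003 0.0102 0.0878]
collar z [0.0806 0.0848 0.0861 0.0869 0.0873 0.0875 0.089 ]
```

View pics/side7.png

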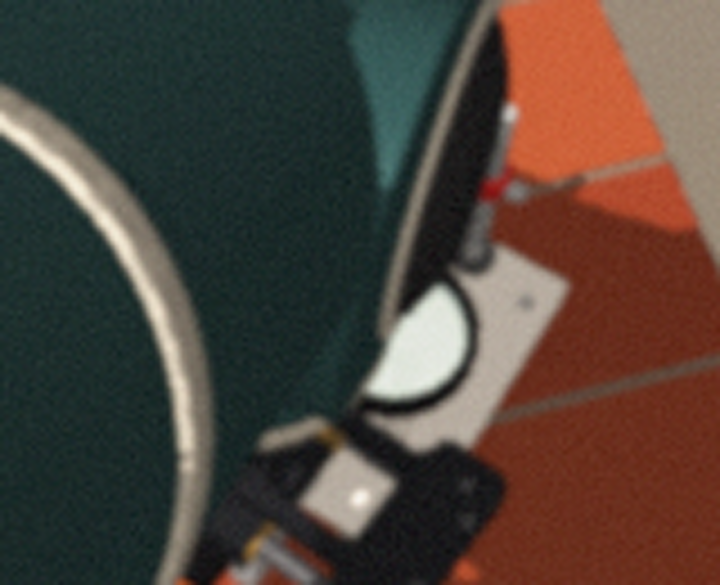

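View pics/top7.png

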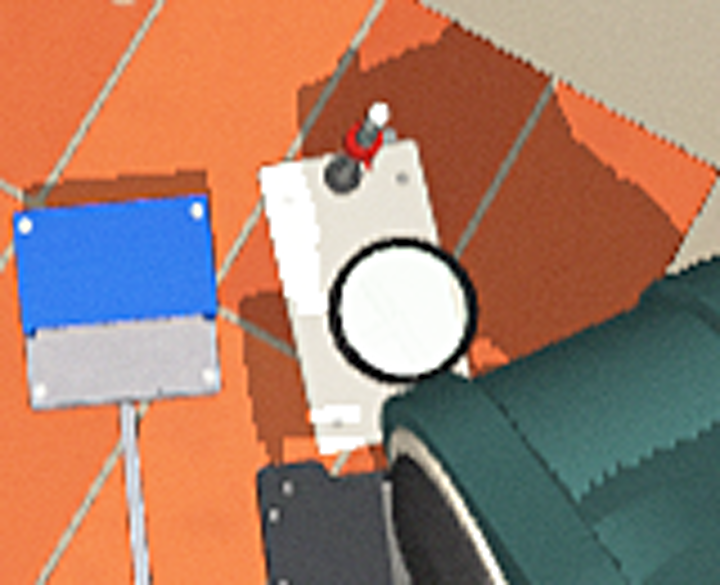

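The ring top is at 0.088 and the collar top at 0.087, both from the same top camera. Both are 12 mm thick, so the lens middle is about 1 mm above the collar's mid-height. I'll settle, do a last check and hand in.

Request:
{"name": "play_rows", "arguments": {"series": [[[0,0,0.5,0],[0,0,0.5,0],[0,0,0.5,0],[0,0,0.5,0],[0,0,0.5,0],[0,0,0.5,0]]]}}

```text
time: 9.05
position: [0.4907, 0.0201, 0.1608]
tool_rot: [-0.0, 0.998, 0.058, -0.0]
ft_force: [-0.2, 0.6, -1.3]
width: 0.0134
```

Run:
```python
from h import *
print("lens from ring", onz("top",219+403/4.5-.39,120+310/4.5-.39,.082))
goal((.491,.019,.161)); print(abs(r.read_state()["joint_velocities"]).max())
job.hand_in()
```

```text
lens from ring [0.59415496 0.03222712 0.082     ]
t 9.05 pos [0.4907 0.0201 0.1608] yaw 0.1152 tilt 0.0001 q [ 0.39  0.44 -0.59  2.04  0.35  0.76 -1.87] F [-0.2  0.6 -1.3] w 0.0134
shift mm [ 0.2  1.1 -0.2] turn deg None
0.0010702713242104961
the job is handed in; nothing more can be done
```

The loupe is out of the hood and held still over the white T fitting, and I handed the job in at about 9 s; no verdict is reported. I gripped the handle, lifted 3 mm, drew it out 56 mm, lifted it clear and brought the lens down over the fitting from above.

| Last checks | Loupe lens | Target |
|---|---|---|
| Horizontal position (m) | (0.594, 0.032) | fitting at about (0.594, 0.032), within about 2 mm |
| Height (m) | about 0.081 | pointer at about 0.081 |

- **Level and grip:** the tool's tilt reads 0.000 rad. The ring-plane fit from the top camera gives about 0.01 rad. The grip measured 13.4 mm wide, and nothing pressed on the arm.
- **Disagreements:** the ring-plane fit from the side camera gave 0.057 rad, but the arm hid much of the ring and the fit was noisy. Pointer height readings ranged from about 0.078 to 0.0835 m, so I took 0.081. That spread is inside the 6 mm tolerance.
- **Not checked:** at the end the fitting could barely be seen through the lens, and I did not re-measure the bystanders.

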